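# Line up three sample jars and hold the scanner over them

## Robot

A 7-joint arm with a two-finger parallel gripper is mounted at the origin on the work surface. World frame = base frame: x ahead of the robot, y to its left, z up, the work surface at z = 0. Lengths are in m, angles in rad, forces in N, time in s.
With the tool pointing down it reaches from about 0.425 to 0.975 m from the base axis. Payload 16.7 kg.
Tool frame: the origin (TCP) lies between the finger pads; the fingertips stand 14 mm ahead of it and the grasp point (between the pads) lies 5 mm behind it (robot.finger_overhang is the distance from the TCP to the fingertips, in m); z points along the fingers, y is the direction in which the jaws open and shut (so a half turn about z gives the same grasp; the last joint's range is limited). The gripper opens to 85 mm and grips with 20 to 120 N. Pads are 22 mm wide; open, the fingers measure 114 mm over their backs; the gripper's body (76 mm by 85 mm) begins 54 mm behind the grasp point. The pads swing forward as they close: fully open they stand 13 mm farther back than shut.
Start: joints at [-1.278, 0.426, 0.074, 1.606, -0.034, 1.111, -0.067], TCP at [0.289, 0.61, 0.245] pointing down, gripper open.
Joint ranges: [-2.85, 2.85], [-0.5, 2.14], [-1.23, 1.37], [0.21, 2.46], [-1.02, 4.16], [0.16, 2.05], [-2.73, 2.73]. Speed limits (rad/s): [1.89, 1.89, 2.39, 2.39, 3.01, 3.01, 3.01].

## Interface

Orientations are given as a 3x3 rotation matrix whose columns are the frame's x, y, z axes.
In Python, from station import robot gives the robot as it stands.
- The arm moves only by the tool step_arm, never from a script. Its arguments are lists of equal length, an entry for each row: "grip": the closure, from -1 (fully open) to 1 (shut); "delta_pos": the shift along the world's x, y, z scaled (see below), a list of three; "roll": the turn about the world's z scaled (see below). In form: {"grip": [grip, ...], "delta_pos": [[tx, ty, tz], ...], "roll": [roll, ...]}. A call has 1 to 8 rows; each row shifts and turns the commanded pose from where the row before left it; what a row does not reach is not made up. The controller multiplies each number of a shift by 0.12 m and each number of a turn by 60 degrees. A row lasts 1/10 s, in which the tool goes at most 50 mm and 8.59 degrees, less where a joint would pass 70% of its speed; a pose out of reach is approached as far as the arm can. A call with a number of a shift or a turn outside -1 to 1 is refused whole. A call with a gripper value outside its range is refused whole. The fingers move at their own pace and stop on an object; "force" is the grip in N (left out, the last holds). Time passes only in rows, so rows that do not move let the fingers close. It gives the time, the measured TCP pose, the force and the opening at its end, in the units of the state.
- robot.observe(): the state, without advancing time (a new reading comes with each control period).
- robot.read_camera(name): name is "side" or "top" or "wrist"; returns a dict with "image" (400x640x3 uint8, red, green, blue), "fx", "fy", "cx", "cy" (pixels), "eye" and "rotation" of the camera in the world; the wrist camera has in their place "mount" (4x4, takes a point from camera to tool coordinates, whose origin is the TCP and whose axes are the flange's). Camera axes: x right, y up, looking along -z (the intrinsics and any distortion apply to the point x, -y, -z); pixel columns grow to the right and rows downward; lengths in m; the calibration is good to about 2 mm. The wrist camera is an equidistant fisheye: a pixel r from the principal point sees the ray r / f radians off the axis. A picture is of the moment at which its call begins: read the wrist's pose just before it. There is no depth.
- robot.sign_off(): hands the job in, once; it reports no verdict.
The state is a dict: "time": time; "joint_positions": joint angles; "joint_vel": joint speeds; "joint_torque": joint torques, N m; "eef_pos": TCP position; "tcp_rot": TCP orientation; "wrist_force": force on the tool from outside, world axes, zero at the start; "ft_torque": the same for the moment, N m; "gripper_width": finger opening in m.
Only numpy, scipy, OpenCV 4.12 (cv2) and the standard library are available. Lean on these libraries where they do the work, as an engineer would, in place of code of your own. Each camera call takes 0.05 s, during which the arm holds its last target. There are 200 camera calls.

## Task

Complete the row on the low metal shelf: stand the two loose sample jars upright on it, one close on either side of the jar already there (less than a finger's breadth between), along the middle line of the shelf, setting them down rather than dropping them. Then draw the hand scanner out of its upright holder, turn it nose-down to about 45 degrees and hold it in the air with its window aimed at the middle jar's lid from about 10 cm. Finish while still holding the scanner steady there, and leave the bottle, vial, dish and cup where they are.

Things in the scene. Friction and masses are not known exactly. Their poses are not given: they have to be found in the camera images.
- shelf: Low metal shelf, fixed: a level board 100 (x) by 300 (y) mm, its top 40 mm above the table. Origin on the table under the board's centre; the jars' row runs along its y axis at x = 0. A rail 4 mm thick rises 18 mm above the board along its far edge (+x, at x = 50 to 54 mm).
- jar_mid: White sample jar already standing near the middle of the shelf: 75 mm high, body 47 mm across, grey lid 49 mm across over the top 20 mm; 0.12 kg. Origin: centre of its underside, z up. Loose.
- jar_mid_lid (a point): Centre of the top face of the middle jar's lid, 75 mm above its underside.
- jar_b: Loose white sample jar standing on the table, same shape, size and mass as jar_mid. Origin: centre of its underside. May change places with the other jar, the bottle or the vial.
- jar_c: The other loose white sample jar, same as jar_b.
- holder: Fixed upright holder on the table: foot plate 110 by 100 by 12 mm, a square tube on it, 50 (x) by 48 (y) mm outside, with a vertical hole 34 (x) by 32 (y) mm open at the top, rim 100 mm above the table. Origin on the table under the hole's axis; the scanner stands in it with the same axes.
- scanner: Pistol-shaped scanner, 0.22 kg. Origin: centre of the grip's foot (20 mm above the table in the holder); z up the grip, x the way the window looks. Black grip 28 (x) by 26 (y), z 0-80, in the hole; white head x -30 to 45, 44 wide, z 80-120, resting on the rim; black nose x 45 to 75, 52 wide. Take the white head from above across its width; it is clear of the holder once raised 80 mm.
- scanner_window (a point): Centre of the scanner's window on the front of its nose, 75 mm ahead (x) and 100 mm up (z) in the scanner's frame; it looks along the scanner's x axis.
- bottle: Bystander: squat white bottle with shoulders and grey cap, 60 mm across, 100 mm high, standing among the loose jars. Origin: centre of its underside.
- vial: Bystander: small white vial, 32 mm across, 48 mm high, standing among the loose jars. Origin: centre of its underside.
- dish: Bystander: steel bowl, 100 mm across, 30 mm high, beyond the shelf. Origin: centre of its underside.
- cup: Bystander: open steel cup, 80 mm across, 100 mm high, beyond the shelf to the right. Origin: centre of its underside.
Mind the look-alikes: they are no part of the job. What is shaped like the jar_c but yellow is not meant. Leave any yellow look-alike of the holder alone.

How it is judged:
By the outcome, as a careful person would: the job done as asked, in the order asked, and still so for the second after the job is handed in, while the arm keeps its last pose, push and grip.
It also fails if it takes over 64 s, if anything falls off the work surface, if the arm or the gripper's body presses on something with over 40 N, if the wrist force passes 120 N, or if a joint passes its speed limit or range.

## Working session

There is one attempt and no reset: what is moved stays moved. The work goes in short steps, Python scripts to look and compute and a tool call to move; the robot and the scene stay as the last step left them, time stands still between calls to the robot, and variables do not carry over. Pictures are saved under pics/ and viewed, about 8 in all and at most 12, crops included, and the job is handed in when it is done.

Besides the shell and the picture viewer there is one more tool, called after ">>>" by a JSON object that holds its "op" and its "data", one argument or row to a line. step_arm: Moves the arm, as the interface text tells. Its arguments: {"type":"object","properties":{"grip":{"type":"array"},"delta_pos":{"type":"array"},"roll":{"type":"array"},"force":{"type":"number"}},"required":["grip","delta_pos","roll"]}

```bash
ls; mkdir -p pics; cat > h.py <<'E'
import numpy as np,cv2
from station import robot
def ray(c,u,v):
    d=np.array([(u-c['cx'])/c['fx'],-(v-c['cy'])/c['fy'],-1.]);return np.array(c['eye']),np.array(c['rotation'])@d
def at_z(c,u,v,z):
    e,d=ray(c,u,v);return e+d*(z-e[2])/d[2]
def proj(c,p):
    q=np.array(c['rotation']).T@(np.array(p)-c['eye']);return c['cx']+c['fx']*q[0]/-q[2],c['cy']+c['fy']*(-q[1])/-q[2]
def save(n,im):cv2.imwrite('pics/'+n+'.png',cv2.cvtColor(im,cv2.COLOR_RGB2BGR))
E
python3 - <<'E'
from h import *
import pickle
o=robot.observe();print(o)
for n in('top','side'):
    c=robot.read_camera(n);save(n+'0',c['image']);pickle.dump(c,open(n+'0.pkl','wb'))
    print({k:v for k,v in c.items() if k!='image'})
print({k:v for k,v in robot.read_camera('wrist').items() if k!='image'})
print(robot.finger_overhang)
E
```

```text
pics
{'time': 0.0, 'joint_positions': array([-1.27749589,  0.42675971,  0.07381399,  1.60665582, -0.03407632,
        1.11082602, -0.06709454]), 'joint_vel': array([-0.00058727,  0.00092595, -0.00091796, -0.00149809,  0.00071334,
        0.00135662, -0.00108775]), 'joint_torque': array([-2.95717495e-03, -9.49864411e+01,  3.75935286e+00, -4.63512254e+01,
        1.91220950e-02,  1.04909009e-02, -3.05143175e-06]), 'eef_pos': array([0.28904918, 0.60950803, 0.24456949]), 'tcp_rot': array([[-9.03562368e-01,  4.28456304e-01, -4.93524543e-04],
       [ 4.28456573e-01,  9.03561439e-01, -1.30017829e-03],
       [-1.11139837e-04, -1.38624601e-03, -9.99999033e-01]]), 'wrist_force': array([ 0.44798873, -0.29380939,  0.07753267]), 'ft_torque': array([ 0.02481001, -0.03563999,  0.00833337]), 'gripper_width': 0.08525051690764675}
{'fx': 503.05641045957134, 'fy': 503.05641045957134, 'cx': 319.284352588866, 'cy': 209.4011050851874, 'eye': array([0.35326444, 0.17948064, 1.91830979]), 'rotation': array([[ 0.00624771,  0.99262727, -0.12104576],
       [-0.99997328,  0.00574216, -0.00452491],
       [-0.00379648,  0.1210708 ,  0.99263661]])}
{'fx': 501.1967954441557, 'fy': 501.1967954441557, 'cx': 323.44384996414027, 'cy': 198.34101225626702, 'eye': array([ 0.0736506 , -0.88718793,  1.13527885]), 'rotation': array([[ 0.90737363,  0.27265443, -0.31989477],
       [-0.42029094,  0.59823048, -0.68225788],
       [ 0.00535017,  0.75351168,  0.65741274]])}
{'fx': 309.70691628693146, 'fy': 309.70691628693146, 'cx': 322.5048523210386, 'cy': 198.44801690880763, 'mount': array([[ 9.48010901e-04,  9.52717612e-01,  3.03855644e-01,
         7.85559484e-02],
       [ 9.99999515e-01, -9.84796187e-04, -3.21789937e-05,
         5.37282276e-04],
       [ 2.68578385e-04,  3.03855527e-01, -9.52718084e-01,
        -1.29600145e-01],
       [ 0.00000000e+00,  0.00000000e+00,  0.00000000e+00,
         1.00000000e+00]])}
0.014
```

View pics/top0.png

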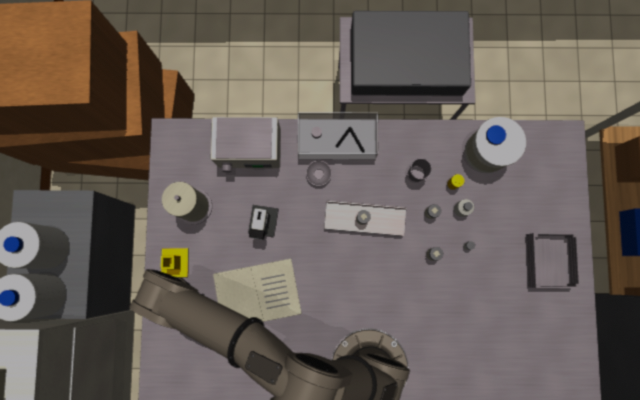

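View pics/side0.png

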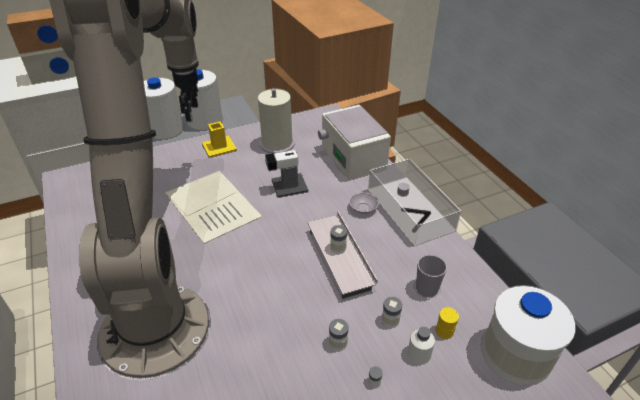

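Candidates (top view): the small white lidded things at (433,212) and (435,254) are most likely the jars. The bottle is at (466,208), the vial at (469,245) and the yellow look-alike at (457,181). The scanner and its dark holder are at (260,220), and the yellow holder decoy is at (175,263). I'll check these choices in a close crop.

```bash
python3 - <<'E'
from h import *
import pickle
t=pickle.load(open('top0.pkl','rb'))['image'];s=pickle.load(open('side0.pkl','rb'))['image']
def z(im,x0,y0,w,h,k):
    a=cv2.resize(im[y0:y0+h,x0:x0+w],None,fx=k,fy=k,interpolation=cv2.INTER_CUBIC)
    for i in range(0,w,10):cv2.putText(a,str(x0+i) if i%20==0 else '',(i*k,8),0,.3,(255,0,0));cv2.line(a,(i*k,9),(i*k,13),(255,0,0))
    for i in range(0,h,10):cv2.putText(a,str(y0+i),(0,i*k+4),0,.3,(255,0,0))
    return a
A=z(t,320,170,160,95,5)          #800x475
save('c1',A)
B=z(t,235,195,50,60,7);C=z(s,300,210,110,140,4);D=z(s,255,140,60,60,7)
W=np.zeros((600,800,3),np.uint8);W[:420,:350]=B;W[:560,355:795]=C
save('c2',W)
E
```

```text
(no output)
```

View pics/c1.png

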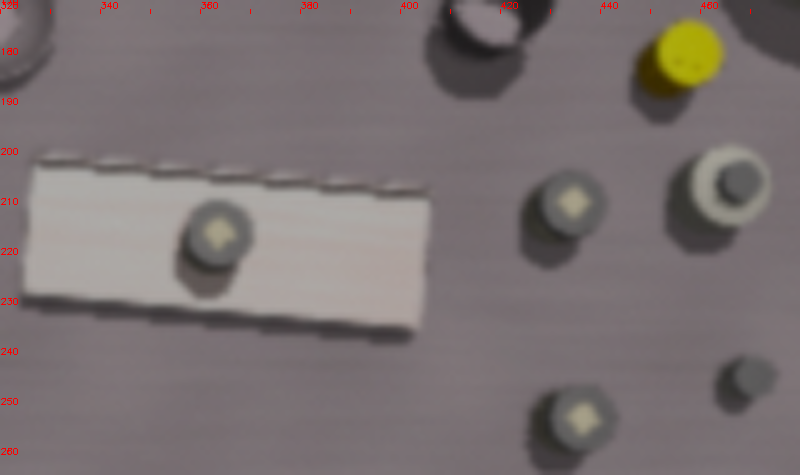

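View pics/c2.png

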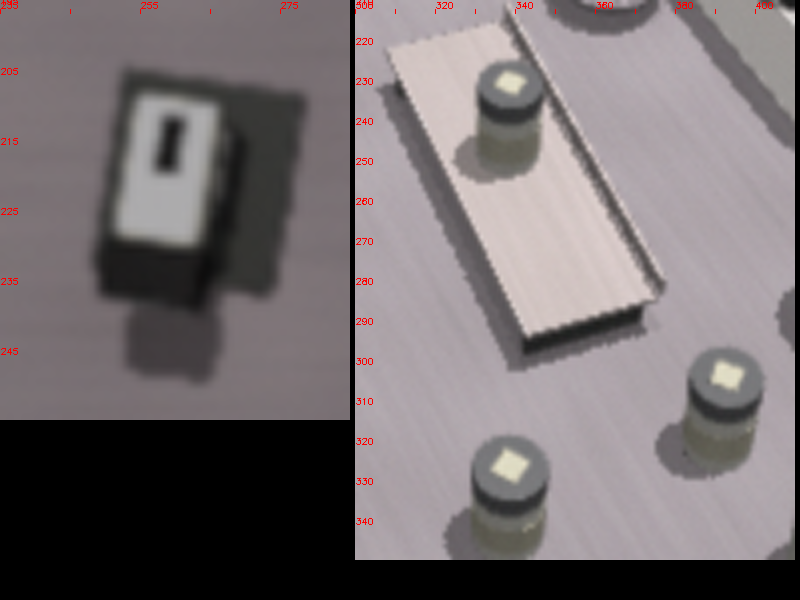

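The crop confirms the choice. The jars have a light square on the lid and sit at top (434.6,210.4) and (436.8,253.6), with the middle jar at (363.6,216.8). The bottle has shoulders and a small cap, and the vial is small. The scanner's nose points towards the robot.

```bash
python3 - <<'E'
from h import *
import pickle
t=pickle.load(open('top0.pkl','rb'));s=pickle.load(open('side0.pkl','rb'))
P=lambda u,v,z,c=t:at_z(c,u,v,z).round(4)
for n,a,b,z in(('far',(434.6,210.4),(393.2,303.7),.075),('near',(436.8,253.6),(338.7,326.2),.075),('mid',(363.6,216.8),(338.7,230.5),.115)):
    print(n,P(*a,z),P(*b,z,s))
print('shelf')
for q in((324.8,229.4),(403.2,236.0)):print(P(*q,.04))
for q in((326.8,203),(405.8,208.6)):print(P(*q,.058))
print('side shelf corners', [P(300+x/4,210+y/4,.04,s) for x,y in((388-355,52),(524-355,335),(645-355,305))])
print('scanner')
for q in((133,92),(220,102),(200,247),(115,235)):print(P(235+q[0]/7,195+q[1]/7,.14))
for n,p in(('vial',(320+756/5,170+376/5,.048)),('bottle',(320+742/5,170+182/5,.1)),('yel',(320+691/5,170+53/5,.075))):print(n,P(*p))
E
```

```text
far [ 0.5768 -0.2373  0.075 ] [ 0.5795 -0.2394  0.075 ]
near [ 0.418  -0.2419  0.075 ] [ 0.4206 -0.2421  0.075 ]
mid [0.5472 0.0278 0.115 ] [0.5509 0.0253 0.115 ]
shelf
[0.507  0.1669 0.04  ]
[ 0.484 -0.126  0.04 ]
[0.6043 0.1601 0.058 ]
[ 0.585  -0.1342  0.058 ]
side shelf corners [array([0.5135, 0.1622, 0.04  ]), array([ 0.4868, -0.1312,  0.04  ]), array([ 0.5746, -0.1429,  0.04  ])]
scanner
[0.5733 0.4203 0.14  ]
[0.5684 0.3759 0.14  ]
[0.4944 0.3846 0.14  ]
[0.5002 0.4278 0.14  ]
vial [ 0.4508 -0.3763  0.048 ]
bottle [ 0.5891 -0.3549  0.1   ]
yel [ 0.6888 -0.3273  0.075 ]
```

>>> {"op": "step_arm", "data": {
  "grip": [-1,-1,-1,-1,-1,-1,-1,-1],
  "delta_pos": [
    [0.1,-0.294,0],
    [0.1,-0.294,0],
    [0.1,-0.294,0],
    [0.1,-0.294,0],
    [0.1,-0.294,0],
    [0.1,-0.294,0],
    [0.1,-0.294,0],
    [0.1,-0.294,0]
  ],
  "roll": [-0.048,-0.048,-0.048,-0.048,-0.048,-0.048,-0.048,-0.048],
  "force": 40
}}

```text
time: 0.95
eef_pos: [0.3854, 0.326, 0.2453]
tcp_rot: [[-0.662, 0.749, -0.0], [0.749, 0.662, 0.0], [0.0, -0.0, -1.0]]
wrist_force: [1.2, 0.3, -0.3]
gripper_width: 0.0855
```

>>> {"op": "step_arm", "data": {
  "grip": [-1,-1,-1,-1,-1,-1,-1,-1],
  "delta_pos": [
    [0.1,-0.294,0],
    [0.1,-0.294,0],
    [0.1,-0.294,0],
    [0.1,-0.294,0],
    [0.1,-0.294,0],
    [0.1,-0.294,0],
    [0.1,-0.294,0],
    [0.1,-0.294,0]
  ],
  "roll": [-0.048,-0.048,-0.048,-0.048,-0.048,-0.048,-0.048,-0.048]
}}

```text
time: 1.75
eef_pos: [0.4814, 0.0439, 0.2454]
tcp_rot: [[-0.316, 0.949, 0.0], [0.949, 0.316, 0.0], [0.0, 0.0, -1.0]]
wrist_force: [0.6, 0.8, -0.6]
gripper_width: 0.0857
```

>>> {"op": "step_arm", "data": {
  "grip": [-1,-1,-1,-1,-1,-1,-1,-1],
  "delta_pos": [
    [0.1,-0.294,0],
    [0.1,-0.294,0],
    [0.1,-0.294,0],
    [0.1,-0.294,0],
    [0.1,-0.294,-0.1],
    [0.1,-0.294,-0.1],
    [0.1,-0.294,-0.1],
    [0.1,-0.294,-0.1]
  ],
  "roll": [-0.048,-0.048,-0.048,-0.048,-0.048,-0.048,-0.048,-0.048]
}}

```text
time: 2.55
eef_pos: [0.5775, -0.2381, 0.1965]
tcp_rot: [[0.08, 0.997, -0.0], [0.997, -0.08, 0.0], [0.0, -0.0, -1.0]]
wrist_force: [-0.2, 0.9, -0.4]
gripper_width: 0.0852
```

```bash
cat >> h.py <<'E'
def wrist():
    o=robot.observe();c=robot.read_camera('wrist');return o,c
def wz(o,c,u,v,z):
    x=np.array([u-c['cx'],v-c['cy']]);r=np.hypot(*x);th=r/c['fx']
    d=np.array([np.sin(th)*x[0]/r,-np.sin(th)*x[1]/r,-np.cos(th)]) if r>0 else np.array([0,0,-1.])
    M=np.array(c['mount']);R=np.array(o['tcp_rot']);e=R@M[:3,3]+o['eef_pos'];d=R@M[:3,:3]@d
    return e+d*(z-e[2])/d[2]
def label(o,c,z,near):
    # pale yellow square on the lid nearest to an expected point
    h=cv2.cvtColor(c['image'],cv2.COLOR_RGB2HSV);m=((h[...,0]>18)&(h[...,0]<40)&(h[...,1]>25)&(h[...,1]<130)&(h[...,2]>140)).astype(np.uint8)
    n,_,st,ce=cv2.connectedComponentsWithStats(m)
    L=[(wz(o,c,*ce[i],z).round(4),st[i,4],ce[i].round(1)) for i in range(1,n) if st[i,4]>40]
    return sorted(L,key=lambda q:np.hypot(*(q[0][:2]-near)))[:3]
E
python3 - <<'E'
from h import *
o,c=wrist();save('w1',c['image']);print(o['eef_pos']);print(label(o,c,.075,(.578,-.238)))
E
```

```text
[ 0.57753315 -0.23814527  0.19654542]
[(array([ 0.5794, -0.2374,  0.075 ]), np.int32(282), array([325.2, 195.7])), (array([ 0.4201, -0.2411,  0.075 ]), np.int32(237), array([159.1, 212.2])), (array([ 0.8738, -0.3164,  0.075 ]), np.int32(51), array([576.3, 240.9]))]
```

View pics/w1.png

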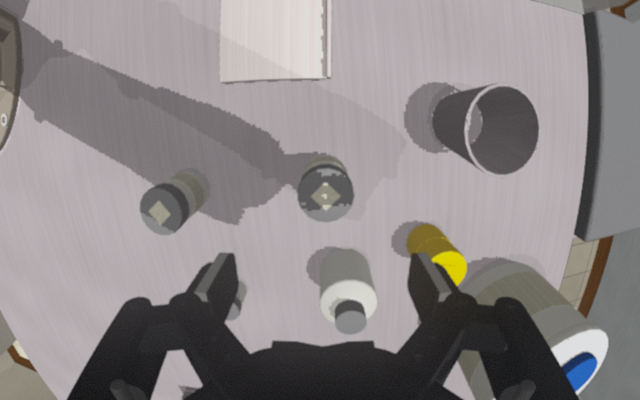

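The wrist picture shows the jar under the hand at (325,196), the bottle behind it at (348,300) and the other jar at (159,212). The measurements agree to about 2 mm, so I'll grasp it.

>>> {"op": "step_arm", "data": {
  "grip": [-1,-1,-1,-1,-1,1,1,1],
  "delta_pos": [
    [0.013,0,-0.33],
    [0,0,-0.33],
    [0,0,-0.28],
    [0,0,-0.15],
    [0,0,-0.07],
    [0,0,0],
    [0,0,0],
    [0,0,0]
  ],
  "roll": [0,0,0,0,0,0,0,0],
  "force": 40
}}

```text
time: 3.4
eef_pos: [0.5796, -0.2372, 0.0595]
tcp_rot: [[0.078, 0.997, 0.002], [0.997, -0.078, -0.0], [-0.0, 0.002, -1.0]]
wrist_force: [-3.0, -0.4, 5.7]
gripper_width: 0.0478
```

>>> {"op": "step_arm", "data": {
  "grip": [1,1,1,1,1],
  "delta_pos": [
    [0,0,0],
    [0,0,0],
    [0,0,0],
    [0,0,0.05],
    [0,0,0.1]
  ],
  "roll": [0,0,0,0,0]
}}

```text
time: 3.9
eef_pos: [0.5786, -0.2367, 0.0766]
tcp_rot: [[0.078, 0.997, -0.001], [0.997, -0.078, 0.0], [0.0, -0.001, -1.0]]
wrist_force: [-0.8, -0.4, -1.3]
gripper_width: 0.0481
```

>>> {"op": "step_arm", "data": {
  "grip": [1,1,1,1,1,1,1,1],
  "delta_pos": [
    [0,0,0.3],
    [0,0,0.3],
    [-0.03,0.1,0.3],
    [-0.05,0.3,0.06],
    [-0.06,0.35,0],
    [-0.06,0.35,0],
    [-0.05,0.35,0],
    [-0.033,0.278,0]
  ],
  "roll": [0,0,0,0,0,0,0,0]
}}

```text
time: 4.7
eef_pos: [0.5443, -0.0271, 0.1924]
tcp_rot: [[0.077, 0.997, 0.001], [0.997, -0.077, 0.001], [0.001, 0.001, -1.0]]
wrist_force: [0.1, -1.3, -0.2]
gripper_width: 0.0483
```

```bash
python3 - <<'E'
from h import *
o,c=wrist();save('w2',c['image']);print(o['eef_pos'],o['gripper_width']);print(label(o,c,.115,(.549,.026)))
print(wz(o,c,0,0,.04))
E
```

```text
[ 0.5442917  -0.02711749  0.19236163] 0.04825537574759026
[(array([0.5488, 0.0279, 0.115 ]), np.int32(85), array([323.6, 137.8])), (array([ 0.542 , -0.0782,  0.115 ]), np.int32(117), array([325.1, 276.2])), (array([ 0.522 , -0.0894,  0.115 ]), np.int32(48), array([301.1, 289.4]))]
[0.09233964 0.30424773 0.04      ]
```

View pics/w2.png

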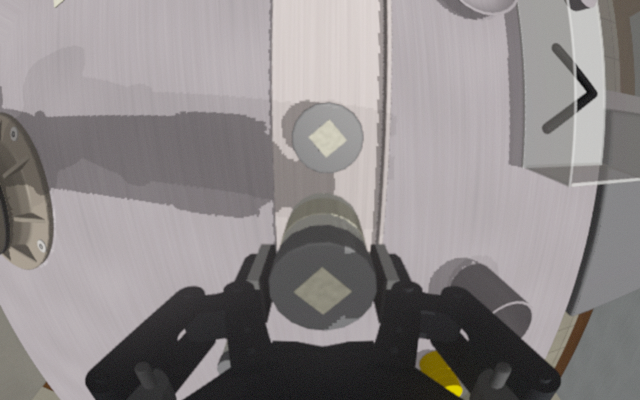

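```bash
python3 - <<'E'
from h import *
o,c=wrist()
print('mid',wz(o,c,327,138.5,.115),'disc',wz(o,c,327.5,137,.115),'held',wz(o,c,322.5,291,.2084))
n=[wz(o,c,*p,.04) for p in((273,20),(272,130),(273,235))];r=[wz(o,c,*p,.058) for p in((385,20),(386,130),(381,235))]
print(np.round(n,4),np.round(r,4))
E
```

```text
mid [0.55056284 0.0326225  0.115     ] disc [0.55096601 0.03361059 0.115     ] held [ 0.54365797 -0.02205559  0.2084    ]
[[ 0.5105  0.1386  0.04  ]
 [ 0.5015  0.036   0.04  ]
 [ 0.4904 -0.0675  0.04  ]] [[ 0.6074  0.1273  0.058 ]
 [ 0.6021  0.0306  0.058 ]
 [ 0.5957 -0.0671  0.058 ]]
```

>>> {"op": "step_arm", "data": {
  "grip": [1,1,1,1,1,1],
  "delta_pos": [
    [0,0,-0.2],
    [0,0,-0.25],
    [0,0,-0.17],
    [0,0,-0.08],
    [0,0,-0.02],
    [0,0,0]
  ],
  "roll": [0,0,0,0,0,0]
}}

```text
time: 5.4
eef_pos: [0.5452, -0.0298, 0.1057]
tcp_rot: [[0.079, 0.997, 0.001], [0.997, -0.079, 0.0], [0.0, 0.001, -1.0]]
wrist_force: [-0.0, 0.9, -1.1]
gripper_width: 0.0477
```

>>> {"op": "step_arm", "data": {
  "grip": [1,1,1,1],
  "delta_pos": [
    [0,0,-0.02],
    [0,0,-0.015],
    [0,0,-0.01],
    [0,0,0]
  ],
  "roll": [0,0,0,0]
}}

```text
time: 5.8
eef_pos: [0.5449, -0.0295, 0.0996]
tcp_rot: [[0.078, 0.997, 0.0], [0.997, -0.078, 0.0], [0.0, 0.0, -1.0]]
wrist_force: [-0.0, -0.2, 0.0]
gripper_width: 0.0477
```

>>> {"op": "step_arm", "data": {
  "grip": [1,1],
  "delta_pos": [
    [0,0,-0.008],
    [0,0,0]
  ],
  "roll": [0,0]
}}

```text
time: 6.0
eef_pos: [0.5451, -0.0295, 0.0994]
tcp_rot: [[0.078, 0.997, 0.0], [0.997, -0.078, 0.001], [0.001, 0.0, -1.0]]
wrist_force: [-3.6, 0.5, 17.0]
gripper_width: 0.0481
```

>>> {"op": "step_arm", "data": {
  "grip": [1,-0.2,-0.5,-1,-1,-1,-1],
  "delta_pos": [
    [0,0,0.007],
    [0,0,0],
    [0,0,0],
    [0,0,0],
    [0,0,0.2],
    [0,0,0.35],
    [0,0,0.35]
  ],
  "roll": [0,0,0,0,0,0,0]
}}

```text
time: 6.7
eef_pos: [0.5443, -0.0298, 0.2082]
tcp_rot: [[0.079, 0.997, -0.002], [0.997, -0.079, -0.001], [-0.001, -0.002, -1.0]]
wrist_force: [0.2, -0.2, 0.4]
gripper_width: 0.0852
```

```bash
python3 - <<'E'
from h import *
o,c=wrist();save('w3',c['image']);print(o['eef_pos'],o['gripper_width'])
E
```

```text
[ 0.54428228 -0.02982919  0.20822122] 0.08521901559679027
```

View pics/w3.png

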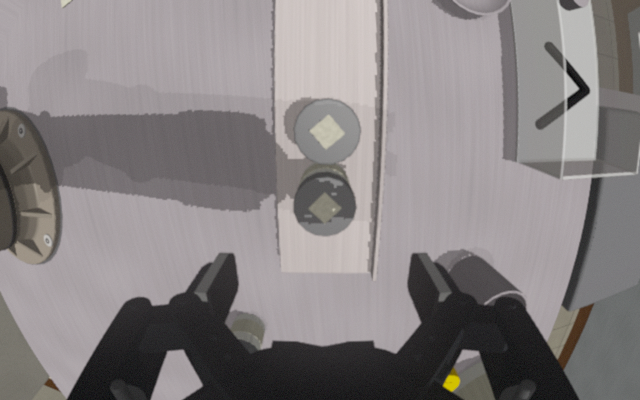

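The picture shows the jar standing upright at (325,204), just beside the middle jar at (328,131). Next is the second jar.

>>> {"op": "step_arm", "data": {
  "grip": [-1,-1,-1,-1,-1,-1,-1,-1],
  "delta_pos": [
    [-0.148,-0.252,0],
    [-0.148,-0.252,0],
    [-0.148,-0.252,0],
    [-0.148,-0.252,0],
    [-0.148,-0.252,0],
    [-0.148,-0.252,0],
    [-0.148,-0.252,0],
    [0,0,0]
  ],
  "roll": [0,0,0,0,0,0,0,0]
}}

```text
time: 7.55
eef_pos: [0.418, -0.2447, 0.2076]
tcp_rot: [[0.084, 0.996, 0.0], [0.996, -0.084, -0.0], [-0.0, 0.0, -1.0]]
wrist_force: [0.2, 0.2, 0.0]
gripper_width: 0.0854
```

```bash
python3 - <<'E'
from h import *
o,c=wrist();print(o['eef_pos']);print(label(o,c,.075,(.419,-.242)))
o2=dict(o,eef_pos=np.array([.5443,-.0298,.2082]));
a=wz(o2,c,328,131,.115);b=wz(o2,c,325,203.5,.115);print(a,b,np.hypot(*(a-b)[:2]))
E
```

```text
[ 0.41796535 -0.24472718  0.20757374]
[(array([-0.1461, -0.5256,  0.075 ]), np.int32(525), array([ 45.6, 356. ]))]
[0.55259259 0.02786876 0.115     ] [ 0.54601173 -0.02654795  0.115     ] 0.05481318954199664
```

>>> {"op": "step_arm", "data": {
  "grip": [-1,-1,-1,-1,-1,-1,1,1],
  "delta_pos": [
    [0.013,0.023,-0.33],
    [0,0,-0.33],
    [0,0,-0.3],
    [0,0,-0.17],
    [0,0,-0.1],
    [0,0,-0.02],
    [0,0,0],
    [0,0,0]
  ],
  "roll": [0,0,0,0,0,0,0,0]
}}

```text
time: 8.4
eef_pos: [0.4228, -0.2385, 0.0584]
tcp_rot: [[0.078, 0.997, 0.002], [0.997, -0.078, -0.0], [-0.0, 0.002, -1.0]]
wrist_force: [0.4, 0.2, 0.8]
gripper_width: 0.0589
```

>>> {"op": "step_arm", "data": {
  "grip": [1,1,1,1],
  "delta_pos": [
    [0,0,0],
    [0,0,0],
    [0,0,0],
    [0,0,0]
  ],
  "roll": [0,0,0,0]
}}

```text
time: 8.8
eef_pos: [0.4228, -0.2386, 0.0585]
tcp_rot: [[0.078, 0.997, 0.002], [0.997, -0.078, -0.0], [0.0, 0.002, -1.0]]
wrist_force: [-1.8, 0.9, 9.7]
gripper_width: 0.0476
```

>>> {"op": "step_arm", "data": {
  "grip": [1,1,1,1,1,1],
  "delta_pos": [
    [0,0,0.1],
    [0,0,0.3],
    [0,0,0.35],
    [0,0,0.3],
    [0,0,0.296],
    [0.09,0.2,0]
  ],
  "roll": [0,0,0,0,0,0]
}}

```text
time: 9.4
eef_pos: [0.4335, -0.2175, 0.2238]
tcp_rot: [[0.083, 0.997, 0.007], [0.997, -0.083, -0.001], [-0.0, 0.007, -1.0]]
wrist_force: [1.5, 0.9, -2.0]
gripper_width: 0.0481
```

>>> {"op": "step_arm", "data": {
  "grip": [1,1,1,1,1,1,1,1],
  "delta_pos": [
    [0.13,0.3,0],
    [0.13,0.33,0],
    [0.13,0.33,0],
    [0.13,0.33,0],
    [0.13,0.33,0],
    [0.13,0.33,0],
    [0.13,0.33,0],
    [0.092,0.207,0]
  ],
  "roll": [0,0,0,0,0,0,0,0]
}}

```text
time: 10.2
eef_pos: [0.5536, 0.0873, 0.22]
tcp_rot: [[0.076, 0.997, 0.001], [0.997, -0.076, 0.001], [0.001, 0.001, -1.0]]
wrist_force: [0.2, -0.6, -1.1]
gripper_width: 0.0479
```

>>> {"op": "step_arm", "data": {
  "grip": [1,1,1,1,1],
  "delta_pos": [
    [0,0,0],
    [0,0,0],
    [0,0,0],
    [0,0,0],
    [0,0,0]
  ],
  "roll": [0,0,0,0,0]
}}

```text
time: 10.7
eef_pos: [0.553, 0.0832, 0.2192]
tcp_rot: [[0.08, 0.997, 0.0], [0.997, -0.08, 0.0], [0.0, 0.0, -1.0]]
wrist_force: [-0.3, 0.7, -1.5]
gripper_width: 0.0476
```

>>> {"op": "step_arm", "data": {
  "grip": [1,1,1,1,1,1,1],
  "delta_pos": [
    [0.005,0.01,-0.2],
    [0,0,-0.3],
    [0,0,-0.25],
    [0,0,-0.13],
    [0,0,-0.06],
    [0,0,0],
    [0,0,0]
  ],
  "roll": [0,0,0,0,0,0,0]
}}

```text
time: 11.4
eef_pos: [0.5544, 0.0852, 0.1072]
tcp_rot: [[0.079, 0.997, 0.001], [0.997, -0.079, 0.0], [0.001, 0.001, -1.0]]
wrist_force: [0.3, -0.7, -0.4]
gripper_width: 0.0478
```

>>> {"op": "step_arm", "data": {
  "grip": [1,1,1,1],
  "delta_pos": [
    [0,0,-0.02],
    [0,0,-0.015],
    [0,0,-0.01],
    [0,0,0]
  ],
  "roll": [0,0,0,0]
}}

```text
time: 11.8
eef_pos: [0.5537, 0.0853, 0.1007]
tcp_rot: [[0.078, 0.997, 0.0], [0.997, -0.078, 0.0], [0.0, -0.0, -1.0]]
wrist_force: [-0.5, -0.6, -0.9]
gripper_width: 0.0479
```

>>> {"op": "step_arm", "data": {
  "grip": [1,1,1],
  "delta_pos": [
    [0,0,-0.008],
    [0,0,-0.006],
    [0,0,0]
  ],
  "roll": [0,0,0]
}}

```text
time: 12.1
eef_pos: [0.5536, 0.0852, 0.0989]
tcp_rot: [[0.078, 0.997, -0.0], [0.997, -0.078, -0.0], [-0.0, -0.0, -1.0]]
wrist_force: [0.3, 0.3, -1.8]
gripper_width: 0.0476
```

>>> {"op": "step_arm", "data": {
  "grip": [1,1,1],
  "delta_pos": [
    [0,0,-0.006],
    [0,0,-0.003],
    [0,0,0]
  ],
  "roll": [0,0,0]
}}

```text
time: 12.4
eef_pos: [0.5538, 0.0853, 0.0986]
tcp_rot: [[0.078, 0.997, -0.0], [0.997, -0.078, 0.001], [0.001, -0.0, -1.0]]
wrist_force: [-5.3, 0.6, 13.0]
gripper_width: 0.0482
```

>>> {"op": "step_arm", "data": {
  "grip": [1,-0.2,-0.5,-1,-1,-1,-1,-1],
  "delta_pos": [
    [0,0,0.006],
    [0,0,0],
    [0,0,0],
    [0,0,0],
    [0,0,0.2],
    [0,0,0.35],
    [0,0,0.35],
    [0,0,0]
  ],
  "roll": [0,0,0,0,0,0,0,0]
}}

```text
time: 13.2
eef_pos: [0.5561, 0.0852, 0.2114]
tcp_rot: [[0.079, 0.997, 0.006], [0.997, -0.079, 0.003], [0.003, 0.006, -1.0]]
wrist_force: [0.7, -0.0, -1.8]
gripper_width: 0.0854
```

```bash
python3 - <<'E'
from h import *
o,c=wrist();save('w4',c['image']);print(o['eef_pos'],o['joint_positions'])
E
```

```text
[0.55612295 0.08523654 0.21144978] [-0.82226155  0.32659018  0.68585874  1.93105204 -0.25219958  0.96240684
 -0.09707774]
```

View pics/w4.png

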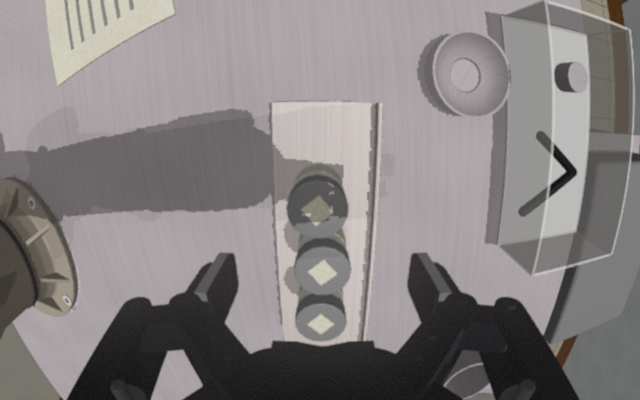

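The picture shows all three jars standing in a row at (317,207), (322,270) and (320,321).

```bash
python3 - <<'E'
from h import *
o,c=wrist();P=[wz(o,c,*p,.115) for p in((317,206.5),(322,269.5),(320.5,321))]
print(np.round(P,4),[np.hypot(*(P[i]-P[i+1])[:2]) for i in(0,1)],o['eef_pos'])
n=[wz(o,c,*p,.04) for p in((271,103),(277,260))];print(np.round(n,4))
E
```

```text
[[ 0.5507  0.0868  0.115 ]
 [ 0.5502  0.031   0.115 ]
 [ 0.5444 -0.0251  0.115 ]] [np.float64(0.05577614495045567), np.float64(0.056465521741974174)] [0.55497532 0.08552759 0.20904955]
[[0.5121 0.1687 0.04  ]
 [0.4983 0.0021 0.04  ]]
```

>>> {"op": "step_arm", "data": {
  "grip": [-1,-1,-1,-1,-1,-1],
  "delta_pos": [
    [-0.014,0.22,0.03],
    [-0.014,0.22,0.03],
    [-0.014,0.22,0.03],
    [-0.014,0.22,0.03],
    [-0.014,0.22,0.03],
    [-0.014,0.22,0.03]
  ],
  "roll": [0.123,0.123,0.123,0.123,0.123,0.123]
}}

```text
time: 13.9
eef_pos: [0.5428, 0.2445, 0.227]
tcp_rot: [[-0.644, 0.765, -0.002], [0.765, 0.644, -0.001], [0.0, -0.002, -1.0]]
wrist_force: [-0.1, -0.0, 1.1]
gripper_width: 0.0855
```

>>> {"op": "step_arm", "data": {
  "grip": [-1,-1,-1,-1,-1,-1,-1,-1],
  "delta_pos": [
    [-0.014,0.22,0],
    [-0.014,0.22,0],
    [-0.014,0.22,0],
    [-0.014,0.22,0],
    [-0.014,0.22,0],
    [-0.014,0.22,0],
    [0,0,0],
    [0,0,0]
  ],
  "roll": [0.123,0.123,0.123,0.123,0.123,0.117,0,0]
}}

```text
time: 14.7
eef_pos: [0.533, 0.4018, 0.2265]
tcp_rot: [[-0.994, 0.11, -0.002], [0.11, 0.994, -0.002], [0.002, -0.002, -1.0]]
wrist_force: [-0.0, -0.8, 0.4]
gripper_width: 0.0852
```

>>> {"op": "step_arm", "data": {
  "grip": [-1,-1,-1,-1],
  "delta_pos": [
    [0,0,0],
    [0,0,0],
    [0,0,0],
    [0,0,0]
  ],
  "roll": [0,0,0,0]
}}

```text
time: 15.1
eef_pos: [0.5337, 0.4016, 0.2284]
tcp_rot: [[-0.994, 0.11, 0.0], [0.11, 0.994, 0.0], [-0.0, 0.0, -1.0]]
wrist_force: [-0.1, -0.5, 0.8]
gripper_width: 0.0852
```

```bash
python3 - <<'E'
from h import *
o,c=wrist();save('w5',c['image']);print(o['eef_pos'],o['tcp_rot'],o['joint_positions'])
E
```

```text
[0.53366266 0.40164299 0.22838569] [[-9.93894983e-01  1.10330222e-01  7.05750822e-05]
 [ 1.10330224e-01  9.93894985e-01  2.73089262e-05]
 [-6.71312204e-05  3.49287693e-05 -9.99999997e-01]] [-0.93745468  0.43720054  0.26632417  1.65005011 -0.12726004  1.07129964
  0.82627815]
```

View pics/w5.png

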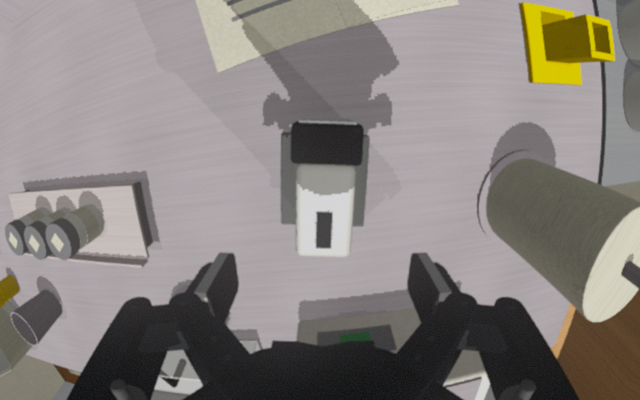

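The hand is over the scanner: the white head spans (298–355, 165–254), nose up-image, aligned with the jaws.

```bash
python3 - <<'E'
from h import *
o,c=wrist();P=np.array([wz(o,c,*p,.14) for p in((299.5,165),(355.5,166),(351,255),(297,254.5))])
R=o['tcp_rot'];print(np.round(P,4),P.mean(0),((P-o['eef_pos'])@R).round(4))
E
```

```text
[[0.498  0.3899 0.14  ]
 [0.5031 0.4298 0.14  ]
 [0.5743 0.4209 0.14  ]
 [0.5692 0.3783 0.14  ]] [0.53615849 0.40472958 0.14      ] [[ 0.034  -0.0158  0.0884]
 [ 0.0334  0.0245  0.0884]
 [-0.0384  0.0235  0.0884]
 [-0.038  -0.0195  0.0884]]
```

>>> {"op": "step_arm", "data": {
  "grip": [-1,-1,-1,-1,-1,-1,-1],
  "delta_pos": [
    [0.01,0.013,-0.2],
    [0,0,-0.3],
    [0,0,-0.2],
    [0,0,-0.12],
    [0,0,-0.08],
    [0,0,0],
    [0,0,0]
  ],
  "roll": [0,0,0,0,0,0,0]
}}

```text
time: 15.9
eef_pos: [0.5352, 0.4039, 0.1212]
tcp_rot: [[-0.994, 0.11, 0.001], [0.11, 0.994, 0.001], [-0.001, 0.001, -1.0]]
wrist_force: [0.0, 0.1, 0.1]
gripper_width: 0.0857
```

>>> {"op": "step_arm", "data": {
  "grip": [1,1,1,1,1,1,1],
  "delta_pos": [
    [0,0,0],
    [0,0,0],
    [0,0,0],
    [0,0,0],
    [0,0,0],
    [0,0,0],
    [0,0,0]
  ],
  "roll": [0,0,0,0,0,0,0],
  "force": 60
}}

```text
time: 16.6
eef_pos: [0.535, 0.4039, 0.1212]
tcp_rot: [[-0.994, 0.11, 0.001], [0.11, 0.994, 0.001], [-0.001, 0.001, -1.0]]
wrist_force: [-2.4, 0.0, 7.0]
gripper_width: 0.0432
```

>>> {"op": "step_arm", "data": {
  "grip": [1,1,1,1,1,1,1,1],
  "delta_pos": [
    [0,0,0.06],
    [0,0,0.1],
    [0,0,0.12],
    [0,0,0.12],
    [0,0,0.1],
    [0,0,0.04],
    [0,0,0],
    [0,0,0]
  ],
  "roll": [0,0,0,0,0,0,0,0]
}}

```text
time: 17.4
eef_pos: [0.5345, 0.4035, 0.1847]
tcp_rot: [[-0.994, 0.11, -0.0], [0.11, 0.994, -0.0], [0.0, -0.0, -1.0]]
wrist_force: [-0.3, 0.3, -3.0]
gripper_width: 0.0433
```

>>> {"op": "step_arm", "data": {
  "grip": [1,1,1,1,1],
  "delta_pos": [
    [0,0,0],
    [-0.074,0.008,0],
    [-0.074,0.008,0],
    [-0.074,0.008,-0.01],
    [0,0,0]
  ],
  "roll": [0,0,0,0,0],
  "force": 20
}}

```text
time: 17.9
eef_pos: [0.5074, 0.4064, 0.1836]
tcp_rot: [[-0.994, 0.109, 0.0], [0.109, 0.994, -0.001], [-0.0, -0.0, -1.0]]
wrist_force: [2.4, -1.4, -3.2]
gripper_width: 0.0432
```

>>> {"op": "step_arm", "data": {
  "grip": [1,1,1,1,1,1,1],
  "delta_pos": [
    [-0.062,0.007,-0.02],
    [-0.062,0.007,-0.02],
    [-0.062,0.007,-0.02],
    [-0.055,0.006,-0.035],
    [-0.055,0.006,-0.035],
    [-0.055,0.006,-0.035],
    [0,0,0]
  ],
  "roll": [0,0,0,0,0,0,0]
}}

```text
time: 18.6
eef_pos: [0.4653, 0.4113, 0.1636]
tcp_rot: [[-0.994, 0.109, -0.0], [0.109, 0.994, -0.0], [0.0, -0.0, -1.0]]
wrist_force: [3.6, -0.9, 0.4]
gripper_width: 0.0433
```

```bash
python3 - <<'E'
from h import *
import pickle
c=robot.read_camera('side');o,w=wrist();pickle.dump((o,c,w),open('p1.pkl','wb'))
a=cv2.resize(c['image'][80:220,220:340],None,fx=4,fy=4,interpolation=2);b=cv2.resize(w['image'][100:350,200:450],None,fx=1.25,fy=1.25)
W=np.zeros((560,800,3),np.uint8);W[:,:480]=a;W[:312,485:797]=b;save('p1',W);print(o['eef_pos'])
E
```

```text
[0.46552887 0.41122668 0.16383022]
```

View pics/p1.png

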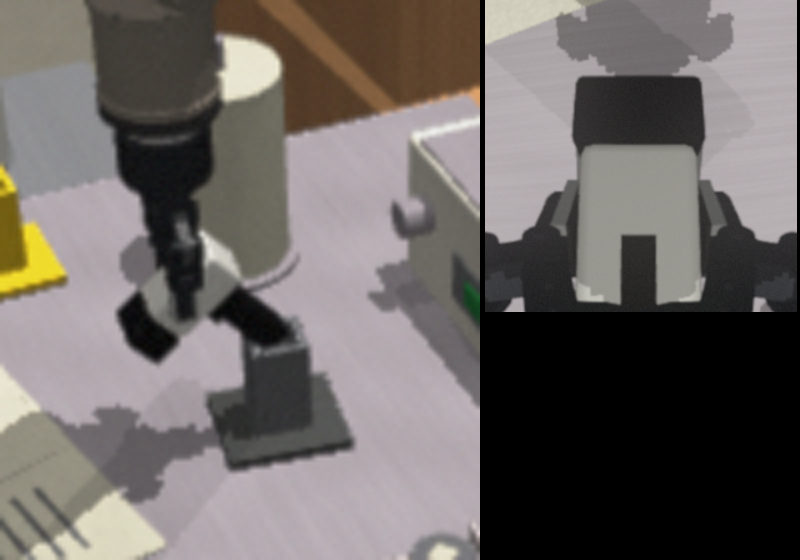

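The side view shows the scanner pivoted in the jaws, nose down, with its foot caught in the holder's rim. I'll work out the tilt numerically from the wrist edges: nose front row about 161.6, nose/head seam row about 217.6.

```bash
cat >> h.py <<'E'
def wproj_tool(c,p):
    M=np.array(c['mount']);q=M[:3,:3].T@(np.array(p)-M[:3,3]);x,y,z=q[0],-q[1],-q[2]
    r=np.hypot(x,y);th=np.arctan2(r,z);return c['cx']+c['fx']*th*x/r,c['cy']+c['fx']*th*y/r
def scan_tool(sx,sz,th,gx=.007,gz=.104):
    X,Z=sx-gx,sz-gz;c,s=np.cos(th),np.sin(th)
    return [X*c+Z*s,0.,-.005-(-X*s+Z*c)]   # tool z is down
E
python3 - <<'E'
from h import *
import pickle
o,c,w=pickle.load(open('p1.pkl','rb'))
for t in(35,40,45,50,55):
    th=np.radians(t);print(t,[np.round(wproj_tool(w,scan_tool(*p,th)),1) for p in((.075,.12),(.045,.12),(.075,.08))])
g=w['image'][:,318].astype(int).mean(1);print([(r,int(g[r])) for r in range(150,235,3)])
E
```

```text
35 [array([321. , 130.5]), array([320.8, 188.9]), array([321.3, 163.6])]
40 [array([321. , 134.4]), array([320.8, 188.8]), array([321.3, 170.9])]
45 [array([321.1, 139. ]), array([320.9, 189.3]), array([321.3, 178.4])]
50 [array([321.1, 144.2]), array([320.9, 190.4]), array([321.3, 186.2])]
55 [array([321.2, 150. ]), array([321. , 192.1]), array([321.3, 194.3])]
[(150, 111), (153, 109), (156, 110), (159, 105), (162, 37), (165, 35), (168, 36), (171, 39), (174, 30), (177, 35), (180, 37), (183, 34), (186, 41), (189, 35), (192, 39), (195, 39), (198, 41), (201, 39), (204, 43), (207, 37), (210, 44), (213, 38), (216, 110), (219, 135), (222, 147), (225, 147), (228, 146), (231, 148), (234, 147)]
```

```bash
python3 - <<'E'
from h import *
import pickle
from scipy.optimize import least_squares
o,c,w=pickle.load(open('p1.pkl','rb'))
for r in(163,175,190,205,222,240,255):
    row=w['image'][r].astype(int).mean(1); print(r,[ (i,int(row[i])) for i in range(262,300,3)],[(i,int(row[i])) for i in range(345,378,3)])
E
```

```text
163 [(262, 170), (265, 170), (268, 171), (271, 172), (274, 114), (277, 46), (280, 49), (283, 46), (286, 46), (289, 46), (292, 46), (295, 38), (298, 41)] [(345, 34), (348, 40), (351, 36), (354, 35), (357, 36), (360, 37), (363, 39), (366, 34), (369, 39), (372, 136), (375, 162)]
175 [(262, 169), (265, 171), (268, 168), (271, 141), (274, 49), (277, 47), (280, 48), (283, 47), (286, 44), (289, 48), (292, 45), (295, 41), (298, 41)] [(345, 35), (348, 33), (351, 34), (354, 39), (357, 38), (360, 31), (363, 40), (366, 38), (369, 41), (372, 45), (375, 158)]
190 [(262, 174), (265, 172), (268, 171), (271, 83), (274, 49), (277, 50), (280, 47), (283, 47), (286, 48), (289, 48), (292, 44), (295, 47), (298, 42)] [(345, 41), (348, 43), (351, 41), (354, 35), (357, 39), (360, 42), (363, 40), (366, 45), (369, 42), (372, 44), (375, 140)]
205 [(262, 178), (265, 180), (268, 178), (271, 50), (274, 53), (277, 51), (280, 48), (283, 47), (286, 47), (289, 49), (292, 42), (295, 44), (298, 44)] [(345, 42), (348, 41), (351, 42), (354, 46), (357, 40), (360, 45), (363, 42), (366, 40), (369, 43), (372, 43), (375, 79)]
2
[... 169 characters left out ...]
, (348, 147), (351, 146), (354, 147), (357, 147), (360, 146), (363, 143), (366, 137), (369, 53), (372, 97), (375, 166)]
240 [(262, 175), (265, 176), (268, 177), (271, 178), (274, 111), (277, 129), (280, 138), (283, 146), (286, 149), (289, 148), (292, 148), (295, 147), (298, 148)] [(345, 147), (348, 148), (351, 146), (354, 149), (357, 148), (360, 149), (363, 145), (366, 143), (369, 125), (372, 149), (375, 174)]
255 [(262, 91), (265, 93), (268, 93), (271, 85), (274, 72), (277, 134), (280, 140), (283, 146), (286, 150), (289, 147), (292, 148), (295, 147), (298, 149)] [(345, 148), (348, 149), (351, 149), (354, 148), (357, 150), (360, 147), (363, 147), (366, 145), (369, 126), (372, 54), (375, 91)]
```

```bash
python3 - <<'E'
from h import *
import pickle
from scipy.optimize import least_squares
o,c,w=pickle.load(open('p1.pkl','rb'))
def res(p):
    th,gx,gz=p;R=[]
    for sx,hw,row,wid in((.075,.026,161,98),(.045,.026,214.5,106),(.045,.022,216,91)):
        q=scan_tool(sx,.12,th,gx,gz);a=wproj_tool(w,[q[0],hw,q[2]]);b=wproj_tool(w,[q[0],-hw,q[2]])
        R+=[(a[1]+b[1])/2-row,.7*(abs(a[0]-b[0])-wid)]
    return R
s=least_squares(res,[.8,.007,.104],x_scale=[.1,.01,.01]);print(np.degrees(s.x[0]),s.x[1:],np.round(s.fun,1))
for t in(35,40,45,50):
    s=least_squares(lambda p:res([np.radians(t),*p]),[.007,.104]);print(t,s.x,np.round(s.fun,1))
E
```

```text
39.712384601748006 [0.01571564 0.11606707] [ 0.2  0.4  0.6  0.2 -0.8 -0.6]
35 [0.01540182 0.11989628] [-1.   0.8  1.2 -0.4 -0.3 -1.1]
40 [0.01574744 0.11583421] [ 0.3  0.4  0.6  0.3 -0.8 -0.5]
45 [0.01652801 0.11182933] [ 1.8  0.1 -0.1  1.  -1.5  0.1]
50 [0.01772083 0.10795834] [ 3.5 -0.3 -0.8  1.7 -2.3  0.7]
```

>>> {"op": "step_arm", "data": {
  "grip": [1,1,1,1,1,1],
  "delta_pos": [
    [-0.028,0.003,-0.023],
    [-0.028,0.003,-0.023],
    [0,0,0],
    [0,0,0],
    [0,0,0],
    [0,0,0]
  ],
  "roll": [0,0,0,0,0,0]
}}

```text
time: 19.3
eef_pos: [0.4592, 0.4118, 0.1585]
tcp_rot: [[-0.994, 0.11, -0.0], [0.11, 0.994, -0.0], [0.0, -0.0, -1.0]]
wrist_force: [3.6, -0.0, -1.0]
gripper_width: 0.0432
```

>>> {"op": "step_arm", "data": {
  "grip": [1,1,1,1,1,1,1,1],
  "delta_pos": [
    [0,0,0],
    [0,0,0],
    [-0.03,0.003,0.03],
    [-0.08,0.009,0.08],
    [-0.08,0.009,0.08],
    [-0.08,0.009,0.08],
    [-0.08,0.009,0.08],
    [0,0,0]
  ],
  "roll": [0,0,0,0,0,0,0,0],
  "force": 100
}}

```text
time: 20.1
eef_pos: [0.4159, 0.4177, 0.2023]
tcp_rot: [[-0.994, 0.108, 0.001], [0.108, 0.994, 0.002], [-0.0, 0.002, -1.0]]
wrist_force: [0.2, -0.7, -2.0]
gripper_width: 0.0433
```

```bash
python3 - <<'E'
from h import *
import pickle
o,w=wrist();pickle.dump((o,w),open('p2.pkl','wb'));print(o['eef_pos'],o['wrist_force'],o['joint_positions'])
g=w['image'].astype(int).mean(2)
col=g[:,310:330].mean(1);print([(r,int(col[r])) for r in range(150,240,2)])
for r in(164,168,214,222):
    d=np.abs(np.diff(g[r]));print(r,[(i,int(g[r,i-2]),int(g[r,i+3])) for i in range(255,400) if d[i]>25])
E
```

```text
[0.41594031 0.41766302 0.20226901] [ 0.2249604  -0.72686118 -1.98971015] [-1.0914843   0.33396547  0.24202631  1.85830901 -0.09725957  0.95871374
  0.65636966]
[(150, 108), (152, 108), (154, 109), (156, 109), (158, 108), (160, 109), (162, 110), (164, 97), (166, 47), (168, 42), (170, 41), (172, 41), (174, 42), (176, 42), (178, 41), (180, 40), (182, 40), (184, 41), (186, 40), (188, 40), (190, 40), (192, 40), (194, 40), (196, 40), (198, 40), (200, 39), (202, 41), (204, 40), (206, 40), (208, 40), (210, 41), (212, 42), (214, 41), (216, 50), (218, 105), (220, 126), (222, 136), (224, 140), (226, 140), (228, 140), (230, 140), (232, 140), (234, 140), (236, 141), (238, 140)]
164 [(305, 150, 101)]
168 [(274, 164, 55), (275, 162, 57), (368, 39, 152), (369, 43, 161), (370, 38, 162)]
214 [(270, 175, 51), (271, 173, 49), (373, 45, 166), (374, 43, 170)]
222 [(272, 176, 58), (273, 177, 51), (274, 173, 48), (278, 51, 124), (279, 48, 130), (365, 132, 45), (366, 130, 40), (370, 45, 167), (371, 40, 170)]
```

```bash
cat >> h.py <<'E'
from scipy.optimize import least_squares
def fit(w,rf,rs,wf,ws,wh):
    def res(p):
        th,gx,gz=p;R=[]
        for sx,hw,row,wid in((.075,.026,rf,wf),(.045,.026,rs,ws),(.045,.022,rs+1,wh)):
            q=scan_tool(sx,.12,th,gx,gz);a=wproj_tool(w,[q[0],hw,q[2]]);b=wproj_tool(w,[q[0],-hw,q[2]])
            R+=[(a[1]+b[1])/2-row,.7*(abs(a[0]-b[0])-wid)]
        return R
    s=least_squares(res,[.8,.007,.104],x_scale=[.1,.01,.01]);return s.x,s.fun
E
python3 - <<'E'
from h import *
import pickle
o,w=pickle.load(open('p2.pkl','rb'))
for a in((165,217.5,95.5,103.5,87.5),(165,217.5,96.5,103.5,88)):
    x,f=fit(w,*a);print(np.degrees(x[0]),x[1:],np.round(f,1),scan_tool(.075,.1,*x))
x,f=fit(w,161,214.5,98,106,91);print(scan_tool(.075,.1,*x))
E
```

```text
39.63538666353583 [0.01550858 0.12099577] [ 0.2  0.4  0.4 -0.2 -0.6  0. ] [np.float64(0.032422294932632656), 0.0, np.float64(0.04911881286412995)]
39.55683746067196 [0.01576251 0.12040543] [-0.  -0.   0.5  0.1 -0.5 -0.1] [np.float64(0.03267664112801729), 0.0, np.float64(0.04845744806891684)]
[np.float64(0.035212392593887115), 0.0, np.float64(0.04531072341650639)]
```

```bash
python3 - <<'E'
from h import *
import pickle
c=robot.read_camera('side');o=robot.observe();pickle.dump((o,c),open('p3.pkl','wb'))
u,v=map(int,proj(c,o['eef_pos']));x0,y0=u-38,v-36;print(o['eef_pos'],u,v,x0,y0)
k=10;a=cv2.resize(c['image'][y0:y0+60,x0:x0+80],None,fx=k,fy=k,interpolation=cv2.INTER_CUBIC)
for i in range(0,80,10):cv2.putText(a,str(x0+i),(i*k,10),0,.35,(255,0,0))
for i in range(10,60,10):cv2.putText(a,str(y0+i),(0,i*k+4),0,.35,(255,0,0))
save('p3',a)
E
```

```text
[0.41708897 0.41673378 0.20090658] 248 145 210 109
```

View pics/p3.png

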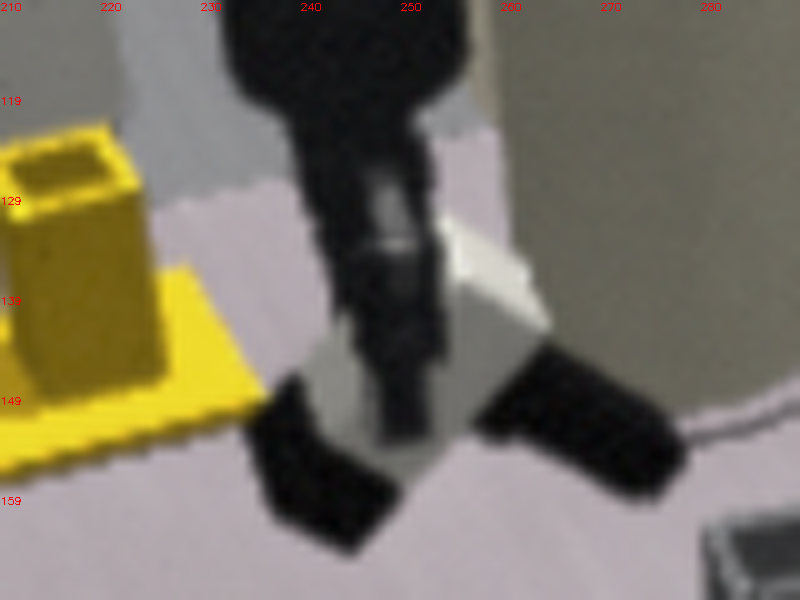

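```bash
python3 - <<'E'
from h import *
import pickle
o,c=pickle.load(open('p3.pkl','rb'));o2,w=pickle.load(open('p2.pkl','rb'))
pts=[((75,26,80),(352,555)),((45,26,80),(405,490)),((75,26,120),(275,515)),((45,26,120),(315,435)),((75,-26,120),(249,430)),((-14,13,0),(685,455)),((14,13,0),(645,502)),((-30,22,80),(548,332))]
R=np.array(o['tcp_rot']);P=np.array(o['eef_pos'])
def W(s,p,dy):
    q=scan_tool(s[0]/1e3,s[2]/1e3,*p);q[1]=-s[1]/1e3*np.sign(-(R[:,1]@[-.11,-.994,0]))+dy;return q
def res(v,full=1):
    p,dy,du,dv=v[:3],v[3],v[4],v[5];r=[]
    for s,(a,b) in pts:
        u,vv=proj(c,P+R@W(s,p,dy));r+=[u+du-210-a/10,vv+dv-109-b/10]
    for sx,row in((75,165),(45,217.5)):
        if full:r+=[(wproj_tool(w,W((sx,0,120),p,0))[1]-row)*.5]
    return np.array(r+[du*.5,dv*.5,dy*300])
for full in(1,0):
    s=least_squares(res,[.75,.012,.11,0,0,0],args=(full,),x_scale=[.1,.01,.01,.01,1,1]);v=s.x
    print(np.degrees(v[0]),v[1:].round(4),np.round(s.fun,1));print(np.round(scan_tool(.075,.1,*v[:3]),4))
E
```

```text
46.28118907890775 [ 1.8100e-02  1.1120e-01  1.0000e-03 -1.0082e+00 -1.8730e-01] [ 0.5  0.7  0.8  0.7 -1.6 -0.4  0.1  0.9 -2.1 -1.   1.5 -0.6  0.2  0.7
  0.7 -0.9  0.1 -0.2 -0.5 -0.1  0.3]
[0.0313 0.     0.0438]
46.40178355011403 [ 0.0149  0.1116  0.0012 -0.5435 -0.8636] [ 0.5  0.7  0.8  0.7 -1.6 -0.4  0.1  0.9 -2.1 -0.9  1.5 -0.6  0.2  0.7
  0.6 -0.9 -0.3 -0.4  0.4]
[0.033  0.     0.0465]
```

>>> {"op": "step_arm", "data": {
  "grip": [1,1,1,1,1,1,1,1],
  "delta_pos": [
    [0,0,0.1],
    [0,0,0.2],
    [0.04,-0.07,0.15],
    [0.1,-0.17,0.04],
    [0.14,-0.24,0],
    [0.14,-0.24,0],
    [0.14,-0.24,0],
    [0.14,-0.24,0]
  ],
  "roll": [0,0,0,0,0,0,0,0]
}}

```text
time: 21.0
eef_pos: [0.5022, 0.271, 0.2599]
tcp_rot: [[-0.994, 0.11, 0.0], [0.11, 0.994, -0.0], [-0.0, -0.0, -1.0]]
wrist_force: [0.5, 0.2, -2.4]
gripper_width: 0.0428
```

>>> {"op": "step_arm", "data": {
  "grip": [1,1,1,1,1,1,1,1],
  "delta_pos": [
    [0.14,-0.24,0],
    [0.14,-0.24,0],
    [0.14,-0.24,0],
    [0.14,-0.24,0],
    [0.14,-0.24,0],
    [0.14,-0.24,0],
    [0.14,-0.24,0],
    [0.14,-0.24,0]
  ],
  "roll": [0,0,0,0,0,0,0,0]
}}

```text
time: 21.8
eef_pos: [0.6364, 0.0404, 0.2597]
tcp_rot: [[-0.994, 0.11, -0.0], [0.11, 0.994, -0.0], [0.0, -0.0, -1.0]]
wrist_force: [0.6, 1.1, -3.1]
gripper_width: 0.0427
```

>>> {"op": "step_arm", "data": {
  "grip": [1,1,1,1,1,1,1],
  "delta_pos": [
    [0.09,-0.14,0],
    [0.05,-0.073,0],
    [0,0,-0.08],
    [0,0,-0.08],
    [0,0,-0.05],
    [0,0,0],
    [0,0,0]
  ],
  "roll": [0,0,0,0,0,0,0]
}}

```text
time: 22.5
eef_pos: [0.6522, 0.0173, 0.2341]
tcp_rot: [[-0.994, 0.109, -0.0], [0.109, 0.994, 0.0], [0.0, 0.0, -1.0]]
wrist_force: [1.0, -0.7, -1.9]
gripper_width: 0.0431
```

```bash
python3 - <<'E'
from h import *
import pickle
o,w=wrist();c=robot.read_camera('side');pickle.dump((o,w,c),open('p4.pkl','wb'));print(o['eef_pos'],o['time'])
u,v=map(int,proj(c,[.6,.02,.17]));x0,y0=u-45,v-45;print(x0,y0)
a=cv2.resize(c['image'][y0:y0+100,x0:x0+85],None,fx=6,fy=6,interpolation=cv2.INTER_CUBIC)
for i in range(0,85,10):cv2.putText(a,str(x0+i),(i*6,10),0,.35,(255,0,0))
for i in range(10,100,10):cv2.putText(a,str(y0+i),(0,i*6+4),0,.35,(255,0,0))
W=np.zeros((600,800,3),np.uint8);W[:,:510]=a;b=w['image'][50:340,180:470];W[:290,510:800]=b
W[300:590,510:800]=cv2.resize(robot.read_camera('top')['image'][165:265,320:420],(290,290));save('p4',W)
E
```

```text
[0.65223885 0.01732567 0.23406153] 22.5
310 167
```

View pics/p4.png

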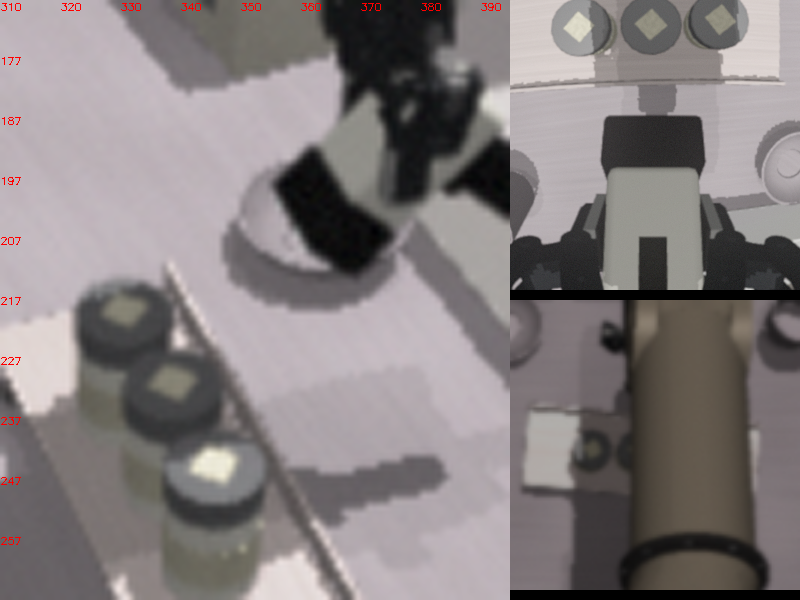

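The picture shows three upright jars. The scanner is in the air, nose down, facing the middle jar, and in the wrist view the lid (column 320) lines up with the nose (column 323). Last step is a numeric check of the aim.

```bash
python3 - <<'E'
from h import *
import pickle
o,w,c=pickle.load(open('p4.pkl','rb'))
print('lid wrist',wz(o,w,320.5,75,.115),'side',at_z(c,338.7,230.7,.115))
pts=[((75,26,80),(355,273)),((45,26,80),(393,235)),((75,26,120),(318,243)),((45,26,120),(347,195)),((75,-26,120),(275,185)),((45,-26,120),(313,148))]
R=np.array(o['tcp_rot']);P=np.array(o['eef_pos'])
def W(s,p):
    q=scan_tool(s[0]/1e3,s[2]/1e3,*p);q[1]=-s[1]/1e3;return q
def res(v,k):
    r=[]
    for s,(a,b) in pts:
        u,vv=proj(c,P+R@W(s,v[:3]));r+=[u+v[3]-310-a/6,vv+v[4]-167-b/6]
    for sx,row in((75,166),(45,218)):r+=[(wproj_tool(w,W((sx,0,120),v))[1]-row)*k]
    return np.array(r+[v[3]*.5,v[4]*.5])
for k in(.5,.0):
    v=least_squares(res,[.75,.012,.11,0,0],args=(k,),x_scale=[.1,.01,.01,1,1]);p=v.x[:3]
    win=P+R@scan_tool(.075,.1,*p);d=R@(np.array(scan_tool(.175,.1,*p))-scan_tool(.075,.1,*p));d/=np.linalg.norm(d)
    print(np.degrees(p[0]),v.x,np.round(v.fun,1),'win',win)
    for L in([.550,.028,.115],[.549,.0265,.115]):
        e=np.array(L)-win;print(' dist',np.linalg.norm(e),'off deg',np.degrees(np.arccos(e@d/np.linalg.norm(e))),'miss at lid (tool axes)',(R.T@(e-d*(e@d))).round(4))
E
```

```text
lid wrist [0.55192438 0.02739258 0.115     ] side [0.55049124 0.02460425 0.115     ]Traceback (most recent call last):
  File "<stdin>", line 16, in <module>
    return func(*args, **kwargs)
    vector_fun = VectorFunction(
        fun_wrapped,
    ...<6 lines>...
        workers=workers
    )
    self._update_fun()
    ~~~~~~~~~~~~~~~~^^
    self.f = self.fun_wrapped(xp_copy(self.x))
             ~~~~~~~~~~~~~~~~^^^^^^^^^^^^^^^^^
    return np.atleast_1d(self.fun(x))
                         ~~~~~~~~^^^
    return self.f(x, *self.args, **self.kwargs)
           ~~~~~~^^^^^^^^^^^^^^^^^^^^^^^^^^^^^^
  File "<stdin>", line 13, in res
  File "<stdin>", line 8, in W
TypeError: scan_tool() takes from 3 to 5 positional arguments but 7 were given
```

```bash
python3 - <<'E'
from h import *
import pickle
o,w,c=pickle.load(open('p4.pkl','rb'))
pts=[((75,26,80),(355,273)),((45,26,80),(393,235)),((75,26,120),(318,243)),((45,26,120),(347,195)),((75,-26,120),(275,185)),((45,-26,120),(313,148))]
R=np.array(o['tcp_rot']);P=np.array(o['eef_pos'])
def W(s,p):
    q=scan_tool(s[0]/1e3,s[2]/1e3,*p[:3]);q[1]=-s[1]/1e3;return q
def res(v,k):
    r=[]
    for s,(a,b) in pts:
        u,vv=proj(c,P+R@W(s,v));r+=[u+v[3]-310-a/6,vv+v[4]-167-b/6]
    for sx,row in((75,166),(45,218)):r+=[(wproj_tool(w,W((sx,0,120),v))[1]-row)*k]
    return np.array(r+[v[3]*.5,v[4]*.5])
for k in(.5,.0):
    v=least_squares(res,[.75,.012,.11,0,0],args=(k,),x_scale=[.1,.01,.01,1,1]);p=v.x[:3]
    win=P+R@scan_tool(.075,.1,*p);d=R@(np.array(scan_tool(.175,.1,*p))-scan_tool(.075,.1,*p));d/=np.linalg.norm(d)
    print(np.degrees(p[0]),v.x.round(3),np.round(v.fun,1),'win',win)
    for L in([.550,.028,.115],[.5505,.0265,.115]):
        e=np.array(L)-win;print(' dist',np.linalg.norm(e),'off deg',np.degrees(np.arccos(e@d/np.linalg.norm(e))),'miss',(R.T@(e-d*(e@d))).round(4))
E
```

```text
44.88838916664866 [ 0.783  0.017  0.114 -0.352 -0.615] [ 0.8  1.1  2.   0.3 -1.8  0.8  1.   1.5 -1.5 -1.2 -0.4 -2.3 -0.   0.
 -0.2 -0.3] win [0.6213934  0.02069882 0.18872128]
 dist 0.10288417090657082 off deg 0.9468499696446888 miss [-0.0011 -0.0005  0.0012]
 dist 0.1024419624899033 off deg 1.5948348986284575 miss [-0.0015 -0.0019  0.0015]
44.79970666391695 [ 0.782  0.018  0.114 -0.346 -0.538] [ 0.8  1.1  2.   0.3 -1.8  0.8  1.   1.5 -1.5 -1.3 -0.4 -2.3 -0.   0.
 -0.2 -0.3] win [0.62132791 0.02070598 0.18904421]
 dist 0.10306997234474014 off deg 1.1782746842690417 miss [-0.0015 -0.0005  0.0015]
 dist 0.1026289881869178 off deg 1.777317980070973 miss [-0.0018 -0.0019  0.0018]
```

>>> {"op": "step_arm", "data": {
  "grip": [1,1,1,1,1,1],
  "delta_pos": [
    [0,0,-0.015],
    [0,0,0],
    [0,0,0],
    [0,0,0],
    [0,0,0],
    [0,0,0]
  ],
  "roll": [0,0,0,0,0,0]
}}

```text
time: 23.25
eef_pos: [0.6525, 0.0166, 0.2324]
tcp_rot: [[-0.994, 0.11, 0.0], [0.11, 0.994, -0.0], [-0.0, -0.0, -1.0]]
wrist_force: [-1.2, 0.9, -2.4]
gripper_width: 0.0433
```

```bash
python3 -c "
from h import *
o=robot.observe();print(o['eef_pos'],o['joint_vel'].round(3),o['gripper_width'],o['wrist_force']);print(robot.sign_off())"
```

```text
[0.65247558 0.0165644  0.23236929] [-0.    -0.002  0.001 -0.001  0.001 -0.001  0.001] 0.04325092337047046 [-1.19027243  0.90099493 -2.41386546]
the job is handed in; nothing more can be done
None
```

The job is done and handed in at about 23 s. The arm was still holding the scanner steady, gripping it with 100 N.

- **Jars:** I set both loose jars down on the shelf, one on either side of the middle jar. All three stand upright with gaps of about 6–7 mm. The row runs along the shelf's middle line; the jar on the left (+y) may be 1–4 mm off it. Both jars were released after touching the shelf, with contact forces of about 17 N and 13 N.
- **Scanner:** The arm can only turn about the vertical, so I tilted the scanner by catching its foot on the holder's rim and letting it pivot in a light grip. I then tightened the grip and lifted it clear.
- **Final aim:** The last check put the tilt at about 45° and the window about 10 cm from the middle jar's lid, aimed within about 2° of its centre. After that I lowered the hand 2 mm, which brings the distance closer to 10 cm, and did not measure again.
- **Disagreement:** A wrist-camera-only fit gave a tilt of about 40°, while the side-view and combined fits gave 45–46°. I relied on the latter because the wrist fit was noisy.
- **Bystanders:** I steered clear of the bottle, vial, dish and cup, but did not re-measure them at the end.

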